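# Find the hidden catch tile and pop the gas-cock hatch

## Task

The gas cock is under the small wooden hatch in the tiled ledge, and the catch of that hatch is hidden under one of the six tiles in the row in front of it. Feel along the row gently with the fingertips until one tile gives, press that tile fully in so that the hatch pops up, then take the hand away. Do not touch or pry the hatch itself, and leave the butter dish on its turntable, the grater and the tongs where they are.

Things in the scene. Friction and masses are not known exactly. Their poses are not given: they have to be found in the camera images.
- ledge: Fixed box tiled in blue, 200 mm (its x) by 320 mm (its y) by 50 mm high; origin at the centre of its underside, on the counter; its -x side faces the robot, +z up. Along its front lies a row of six square tiles, centres at x = -64 mm and y = -120, -72, -24, 24, 72, 120 mm in this frame.
- row (a point): Middle of the row of six tiles, level with the ledge's top (z = 50 mm). Five tiles are fixed, 45 mm wide, light joints around them, tops level with the ledge. One, at any of the six places, is the catch: 42 mm wide, open gap of about 3 mm around it, top recessed 2 mm (z = 48 mm). No pose is given for the tiles: find the catch by feel or sight.
- catch (a joint): How far the catch tile is pushed in, straight down: 0 = out (as at the start), 0.006 m = fully in. It takes 3 to 5 N to push and stays where it is left; no spring returns it. A linkage raises the hatch in step with it, 0.35 rad at full travel.
- hatch: Wooden hatch board, 104 mm (x) by 244 mm (y) by 6 mm, closed flush with the top of the ledge, behind the tile row (front edge at x = -16 mm of the ledge). Origin on its hinge at the far edge, at x = 88 mm, z = 50 mm of the ledge; its z axis is upright when shut. Its front edge rises about 35 mm when the catch is pressed.
- turntable: Bystander: wooden turntable disc, 180 mm across, 22 mm high, loose; origin at the centre of its underside.
- butter_dish: Bystander: white ceramic butter dish with lid and knob, 100 x 140 x 84 mm, loose, standing on the turntable; origin at the centre of its underside.
- grater: Bystander: flat orange plastic grater lying on the counter, 240 mm long (its x) by 85 mm by 14 mm, loose; origin on the underside near the middle, where handle meets blade.
- tongs: Bystander: stainless tongs lying on the counter, 258 mm long (its x) by 52 mm by 12 mm, loose; origin on the underside near the middle.

How it is judged:
By the outcome, as a careful person would: the job done as asked, in the order asked, and still so for the second after the job is handed in, with the robot touching nothing.
It also fails if it takes over 48 s, if anything falls off the work surface, if the arm or the gripper's body presses on something with over 40 N, if the wrist force passes 120 N, or if a joint passes its speed limit or range.

## Robot

A 6-joint arm with a two-finger parallel gripper is mounted at the origin on the work surface. World frame = base frame: x ahead of the robot, y to its left, z up, the work surface at z = 0. Lengths are in mm, angles in degrees, forces in N, time in s.
With the tool pointing down it reaches from about 275 to 875 mm from the base axis. Payload 12.5 kg.
Tool frame: the origin (TCP) lies midway between the tips of the shut fingers; the grasp point (between the pads) lies 19 mm behind it; z points along the fingers, y is the line along which they close (so a half turn about z gives the same grasp; the last joint's range is limited). The gripper opens to 85 mm and grips with 20 to 120 N. Pads are 22 mm wide; open, the fingers measure 114 mm over their backs; the gripper's body (76 mm by 85 mm) begins 54 mm behind the grasp point. The pads swing forward as they close: fully open they stand 13 mm farther back than shut.
Start: joints at [-73.029, 20.094, 94.641, -0, 65.266, -4.847], TCP at [204.433, -510.58, 231.29] pointing down, gripper open.
Joint ranges: [-157.81, 157.81], [-45, 120.19], [0.68, 151.7], [-89.99, 269.99], [4.06, 180], [-164.3, 164.3]. Speed limits (degrees/s): [127.2, 127.2, 159.86, 180, 180, 180].

## Interface

Orientations are given as a 3x3 rotation matrix whose columns are the frame's x, y, z axes.
In Python, from workcell import r gives the robot as it stands.
- The arm moves only by the tool servo_tool, never from a script. Its argument "steps" is text: rows parted by semicolons, each of 5 numbers parted by spaces: the opening, from 0 (shut) to 1 (fully open), then the shift along the world's x, y, z as a fraction of full scale, then the turn about the world's z as a fraction of full scale. In form: claw x y z twist; .... A call has 1 to 8 rows; each row shifts and turns the commanded pose from where the row before left it; what a row does not reach is not made up. Full scale, the value 1, is 3 cm for a shift and pi/2 rad for a turn. A row lasts 1/12 s, in which the tool goes at most 41.7 mm and 7.16 degrees, less where a joint would pass 70% of its speed; a pose out of reach is approached as far as the arm can. A call with a number of a shift or a turn outside -1 to 1 is refused whole. A call with a gripper value outside its range is refused whole. The fingers move at their own pace and stop on an object; the grip force is fixed at half the most. Time passes only in rows, so rows that do not move let the fingers close. It gives the time, the measured TCP pose, the force, the opening and the grip force at its end, in the units of the state.
- r.get_obs(): the state, without advancing time (a new reading comes with each control period).
- r.get_image(name): name is "scene" or "top" or "wrist"; returns (picture, depth): 400x640x3 uint8, blue, green, red; 400x640 float32, mm along the optical axis (not along the pixel's ray), 0 where there is no reading.
- r.get_calibration(name): a dict with "camera_matrix" (3x3 intrinsics, pixels), "rvec" (rotation vector, rad) and "tvec" (3), from world to camera coordinates, as OpenCV has them; the wrist camera has in their place "hand_eye" (4x4, takes a point from camera to tool coordinates, whose origin is the TCP and whose axes are the flange's). Camera axes: x right, y down, z forward; pixel columns grow to the right and rows downward; lengths in mm; the calibration is good to about 2 mm. A picture is of the moment at which its call begins: read the wrist's pose just before it. get_calibration takes no time and is no camera call.
- r.job_done(): hands the job in; it is judged then, once.
The state is a dict: "clock": time; "q": joint angles; "joint_velocities": joint speeds; "joint_torque": joint torques, N m; "eef_pos": TCP position; "ee_rot": TCP orientation; "wrist_force": force on the tool from outside, world axes, zero at the start; "ft_torque": the same for the moment, N m; "gripper_width": opening from 0.0 (shut) to 1.0 (fully open); "grasp_force": force on a finger pad.
Only numpy, scipy, OpenCV 4.12 (cv2) and the standard library are available. Lean on these libraries where they do the work, as an engineer would, in place of code of your own. Each camera call takes 0.05 s, during which the arm holds its last target. There are 200 camera calls.

## Working session

There is one attempt and no reset: what is moved stays moved. The work goes in short steps, Python scripts to look and compute and a tool call to move; the robot and the scene stay as the last step left them, time stands still between calls to the robot, and variables do not carry over. Pictures are saved under pics/ and viewed, at most 10 in all, crops included, and the job is handed in when it is done.

Besides the shell and the picture viewer there is one more tool, called after "Call:" by a JSON object that holds its "fn" and its "kwargs", one argument or row to a line. servo_tool: Moves the arm, as the interface text tells. Its arguments: {"type":"object","properties":{"steps":{"type":"string"}},"required":["steps"]}

```bash
mkdir -p pics
python3 - <<'E'
from workcell import r
import cv2,numpy as np
for n in("scene","top"):
    im,d=r.get_image(n); cv2.imwrite(f"pics/{n}.png",im); np.save(f"{n}.npy",d)
    print(r.get_calibration(n))
E
```

```text
{'camera_matrix': array([[470.29453155,   0.        , 321.86545419],
       [  0.        , 470.29453155, 194.61132502],
       [  0.        ,   0.        ,   1.        ]]), 'rvec': array([ 0.78062091,  2.44248114, -1.22571635]), 'tvec': array([ 448.33646386, -142.55861231, 1923.14622272])}
{'camera_matrix': array([[466.64011728,   0.        , 322.3754363 ],
       [  0.        , 466.64011728, 194.53363353],
       [  0.        ,   0.        ,   1.        ]]), 'rvec': array([ 2.14604612, -2.13931687,  0.16535188]), 'tvec': array([  20.85364751,  562.59178215, 1290.65840982])}
```

View pics/top.png

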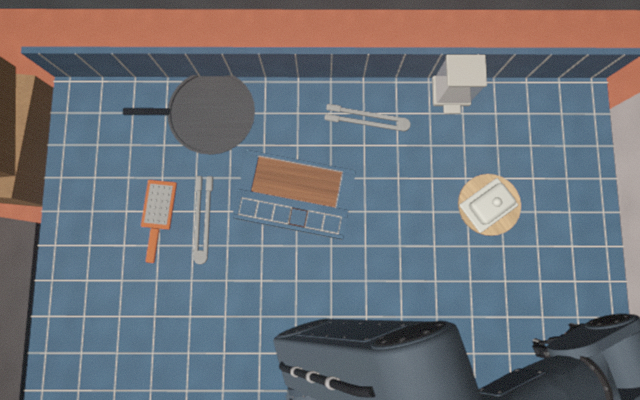

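View pics/scene.png

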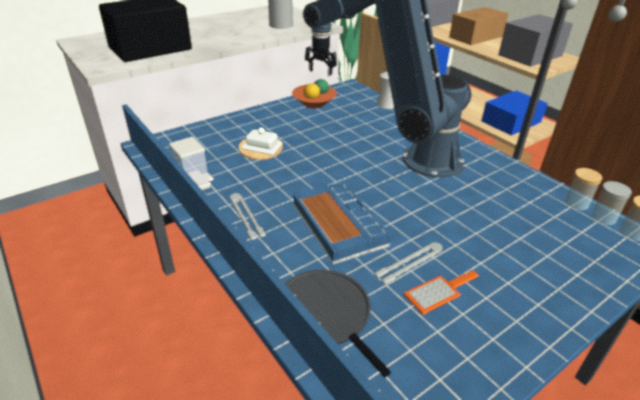

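The top view shows the ledge at about (293,195) with the row along its front. The fourth tile from the left, near (298,217), has a dark outline instead of a light one, so it is probably the catch. I'll enlarge that part and work out its position.

```bash
cat > h.py <<'E'
from workcell import r
import cv2,numpy as np
def px2w(n,u,v,z):
    c=r.get_calibration(n);K=c['camera_matrix'];R=cv2.Rodrigues(c['rvec'])[0];t=c['tvec']
    o=-R.T@t; d=R.T@np.linalg.inv(K)@[u,v,1]; return o+d*(z-o[2])/d[2]
E
python3 - <<'E'
from h import *
im=cv2.imread("pics/top.png")
cv2.imwrite("pics/crop.png",cv2.resize(im[145:245,225:365],None,fx=5.5,fy=5.5,interpolation=cv2.INTER_CUBIC))
# hatch by colour -> ledge frame
hsv=cv2.cvtColor(im,cv2.COLOR_BGR2HSV)
m=cv2.inRange(hsv,(3,60,40),(20,255,220)); m[:145]=0;m[215:]=0;m[:,:240]=0;m[:,355:]=0
p=np.argwhere(m)[:,::-1]
w=np.array([px2w("top",u,v,50)[:2] for u,v in p],np.float32)
rc=cv2.minAreaRect(w);print(len(p),rc,cv2.boxPoints(rc))
c=w.mean(0);e,V=np.linalg.eigh(np.cov(w.T));x=V[:,0];x=x*np.sign(x[0]);y=np.array([-x[1],x[0]])
print("yaw",np.degrees(np.arctan2(x[1],x[0])),c)
O=c-36*x
print("ledge",O)
for k in(-120,-72,-24,24,72,120):print(k,O-64*x+k*y)
print("seen catch",px2w("top",298.5,217.5,48))
E
```

```text
Traceback (most recent call last):
  File "h.py", line 4, in px2w
    c=r.get_calibration(n);K=c['camera_matrix'];R=cv2.Rodrigues(c['rvec'])[0];t=c['tvec']
ValueError: time passes only in moves, steps and waits
```

View pics/crop.png

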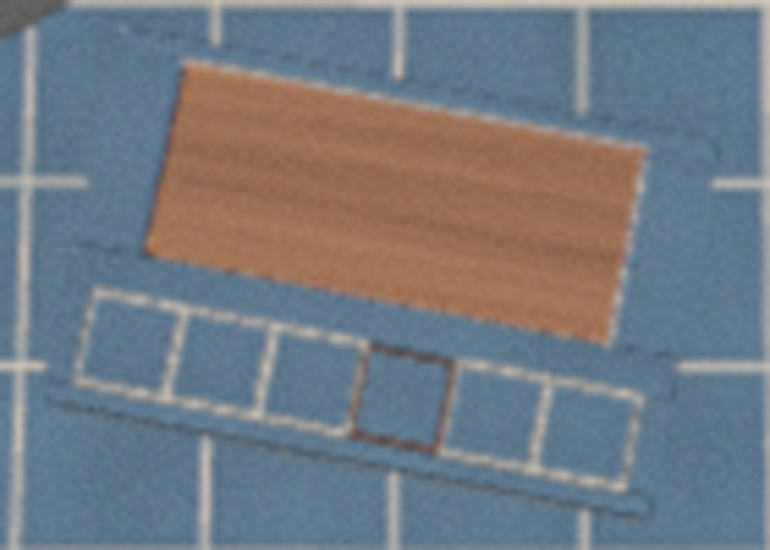

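The crop shows the fourth tile from the left, at crop (403,398) or image (298.3,217.4), with a dark gap around it. It's the catch. The calibration call failed because I called it once per pixel, so I'll cache it.

```bash
sed -i 's/^def px2w/import functools\ncal=functools.lru_cache(None)(r.get_calibration)\ndef px2w/; s/c=r.get_calibration(n)/c=cal(n)/' h.py
python3 - <<'E'
from h import *
im=cv2.imread("pics/top.png")
hsv=cv2.cvtColor(im,cv2.COLOR_BGR2HSV)
m=cv2.inRange(hsv,(3,60,40),(20,255,220)); m[:145]=0;m[209:]=0;m[:,:240]=0;m[:,355:]=0
w=np.array([px2w("top",u,v,50)[:2] for v,u in np.argwhere(m)],np.float32)
rc=cv2.minAreaRect(w);print(len(w),rc)
c=w.mean(0);e,V=np.linalg.eigh(np.cov(w.T));x=V[:,0];x=x*np.sign(x[0]);y=np.array([-x[1],x[0]])
print("yaw",np.degrees(np.arctan2(x[1],x[0])))
O=c-36*x
print("ledge",O)
for k in(-120,-72,-24,24,72,120):print(k,O-64*x+k*y)
print("seen catch",px2w("top",298.3,217.4,48))
o=r.get_obs();print(o['clock'],o['eef_pos'],o['ee_rot'],o['wrist_force'],o['gripper_width'])
E
```

```text
3017 ((600.0165405273438, 97.37100219726562), (242.87432861328125, 103.11270141601562), 79.23831176757812)
yaw -10.866196408242647
ledge [564.2086476  103.93240677]
-120 [478.73423245  -1.85097734]
-72 [487.78300382  45.2883877 ]
-24 [496.83177519  92.42775275]
24 [505.88054656 139.56711779]
72 [514.92931793 186.70648283]
120 [523.9780893  233.84584788]
seen catch [496.16073938  90.45691684  48.        ]
0.1 [ 204.35609258 -510.3114088   230.80678296] [[ 9.28361754e-01  3.71677770e-01 -2.98242403e-04]
 [ 3.71677877e-01 -9.28361213e-01  1.00726887e-03]
 [ 9.75027703e-05 -1.04596000e-03 -9.99999448e-01]] [ 0.15151034 -0.35947697  0.10671828] 1.000647271534921
```

Call:
{"fn": "servo_tool", "kwargs": {
  "steps": "0 0.44 0.9 0 -0.073; 0 0.44 0.9 0 -0.073; 0 0.44 0.9 0 -0.073; 0 0.44 0.9 0 -0.073; 0 0.44 0.9 0 -0.073; 0 0.44 0.9 0 0; 0 0.44 0.9 0 0; 0 0.44 0.9 0 0"
}}

```text
clock: 0.77
eef_pos: [310.3, -293.1, 231.1]
ee_rot: [[0.981, -0.192, -0.0], [-0.192, -0.981, 0.0], [-0.0, -0.0, -1.0]]
wrist_force: [-0.3, -0.5, -0.3]
gripper_width: 0.002
grasp_force: 0.0
```

Call:
{"fn": "servo_tool", "kwargs": {
  "steps": "0 0.44 0.9 0 0; 0 0.44 0.9 0 0; 0 0.44 0.9 0 0; 0 0.44 0.9 0 0; 0 0.44 0.9 0 0; 0 0.44 0.9 0 0; 0 0.44 0.9 0 0; 0 0 0 0 0"
}}

```text
clock: 1.43
eef_pos: [403.6, -102.2, 231.2]
ee_rot: [[0.982, -0.188, 0.0], [-0.188, -0.982, 0.001], [0.0, -0.001, -1.0]]
wrist_force: [0.8, -0.8, 0.4]
gripper_width: 0.001
grasp_force: 0.0
```

Call:
{"fn": "servo_tool", "kwargs": {
  "steps": "0 0.32 0.9 0 0; 0 0.32 0.9 0 0; 0 0.32 0.9 0 0; 0 0.32 0.9 0 0; 0 0.32 0.9 0 0; 0 0.32 0.9 0 0; 0 0 0 0 0; 0 0 0 0 0"
}}

```text
clock: 2.1
eef_pos: [460.0, 57.0, 230.9]
ee_rot: [[0.982, -0.189, -0.001], [-0.189, -0.982, -0.0], [-0.001, 0.0, -1.0]]
wrist_force: [-0.3, -0.6, -0.3]
gripper_width: -0.0
grasp_force: 0.0
```

Run:
```python
from h import *
o=r.get_obs();im,d=r.get_image("wrist");cv2.imwrite("pics/w1.png",im)
c=r.get_calibration("wrist");T=np.eye(4);T[:3,:3]=o['ee_rot'];T[:3,3]=o['eef_pos']
np.savez("w1.npz",K=c['camera_matrix'],M=T@c['hand_eye'],d=d);print(o['eef_pos'])
```

```text
[459.9743964   57.02635304 230.9277175 ]
```

View pics/w1.png

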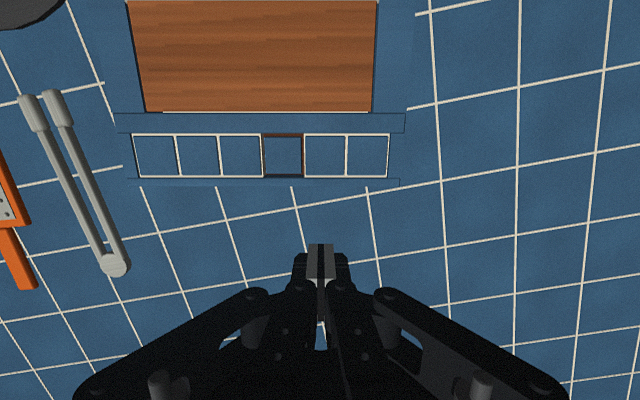

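The wrist view shows the dark-gapped catch tile at about (283,156), fourth from the left. Next I'll work out its position in world coordinates.

Run:
```python
import numpy as np
z=np.load("w1.npz")
def f(u,v,h):
    d=z['M'][:3,:3]@np.linalg.inv(z['K'])@[u,v,1];o=z['M'][:3,3];return (o+d*(h-o[2])/d[2]).round(1)
print(f(283,156,49),f(155,155,50),f(367,156,50))
```

```text
[498.2  92.9  49. ] [527.  235.3  50. ] [480.2  -1.1  50. ]
```

Call:
{"fn": "servo_tool", "kwargs": {
  "steps": "0 0.42 0.39 -0.8 0; 0 0.42 0.39 -0.9 0; 0 0.41 0.39 -0.9 0; 0 0 0 -0.9 0; 0 0 0 -0.9 0; 0 0 0 -0.8 0; 0 0 0 0 0; 0 0 0 0 0"
}}

```text
clock: 2.82
eef_pos: [497.0, 90.5, 75.1]
ee_rot: [[0.981, -0.192, -0.002], [-0.192, -0.981, -0.0], [-0.002, 0.001, -1.0]]
wrist_force: [0.3, -0.1, 0.2]
gripper_width: 0.0
grasp_force: 0.0
```

Call:
{"fn": "servo_tool", "kwargs": {
  "steps": "0 0 0 -0.2 0; 0 0 0 -0.2 0; 0 0 0 -0.15 0; 0 0 0 -0.1 0; 0 0 0 -0.05 0; 0 0 0 -0.03 0; 0 0 0 0 0; 0 0 0 0 0"
}}

```text
clock: 3.48
eef_pos: [497.6, 91.6, 53.5]
ee_rot: [[0.982, -0.191, 0.0], [-0.191, -0.982, 0.0], [0.0, -0.0, -1.0]]
wrist_force: [0.5, -0.1, -0.4]
gripper_width: 0.002
grasp_force: 0.0
```

Fingertips are centred about 5 mm above the tile. I'll lower slowly to feel for it.

Call:
{"fn": "servo_tool", "kwargs": {
  "steps": "0 0 0 -0.05 0; 0 0 0 -0.05 0; 0 0 0 -0.05 0; 0 0 0 0 0"
}}

```text
clock: 3.82
eef_pos: [497.4, 91.5, 48.6]
ee_rot: [[0.982, -0.191, -0.0], [-0.191, -0.982, -0.0], [-0.0, 0.0, -1.0]]
wrist_force: [-0.4, 0.5, -0.9]
gripper_width: 0.002
grasp_force: 0.0
```

Call:
{"fn": "servo_tool", "kwargs": {
  "steps": "0 0 0 -0.03 0; 0 0 0 -0.03 0; 0 0 0 -0.03 0; 0 0 0 0 0"
}}

```text
clock: 4.15
eef_pos: [497.6, 91.5, 46.1]
ee_rot: [[0.982, -0.191, 0.0], [-0.191, -0.982, 0.0], [0.0, -0.0, -1.0]]
wrist_force: [-0.1, 0.7, -0.2]
gripper_width: 0.003
grasp_force: 0.1
```

Call:
{"fn": "servo_tool", "kwargs": {
  "steps": "0 0 0 -0.03 0; 0 0 0 -0.03 0; 0 0 0 -0.03 0"
}}

```text
clock: 4.4
eef_pos: [497.6, 91.5, 43.5]
ee_rot: [[0.982, -0.191, 0.0], [-0.191, -0.982, -0.0], [0.0, -0.0, -1.0]]
wrist_force: [-0.9, 0.7, 3.5]
gripper_width: -0.002
grasp_force: 1.9
```

Call:
{"fn": "servo_tool", "kwargs": {
  "steps": "0 0 0 -0.03 0; 0 0 0 -0.03 0"
}}

```text
clock: 4.57
eef_pos: [497.6, 91.5, 41.9]
ee_rot: [[0.982, -0.191, 0.0], [-0.191, -0.982, 0.0], [0.0, -0.0, -1.0]]
wrist_force: [-6.8, -1.0, 24.7]
gripper_width: -0.003
grasp_force: 12.0
```

The tile gave at about 3.5 N and then hit its stop at 25 N. I'll withdraw straight up, then back.

Call:
{"fn": "servo_tool", "kwargs": {
  "steps": "0 0 0 0.1 0; 0 0 0 0.3 0; 0 0 0 0.8 0; 0 0 0 0.9 0; 0 -0.4 -0.2 0.9 0; 0 -0.7 -0.4 0.9 0; 0 -0.7 -0.4 0.8 0; 0 -0.5 -0.4 0.8 0"
}}

```text
clock: 5.23
eef_pos: [426.8, 49.2, 208.0]
ee_rot: [[0.982, -0.191, -0.0], [-0.191, -0.982, 0.0], [-0.0, 0.0, -1.0]]
wrist_force: [0.7, -0.8, -0.0]
gripper_width: 0.002
grasp_force: 0.0
```

Call:
{"fn": "servo_tool", "kwargs": {
  "steps": "0 0 -0.3 0 0; 0 0 0 0 0; 0 0 0 0 0"
}}

```text
clock: 5.48
eef_pos: [428.7, 40.4, 206.5]
ee_rot: [[0.981, -0.192, 0.0], [-0.192, -0.981, 0.0], [0.0, -0.0, -1.0]]
wrist_force: [-1.2, 0.2, -0.5]
gripper_width: 0.001
grasp_force: 0.0
```

Run:
```python
from h import *
im,d=r.get_image("wrist");cv2.imwrite("pics/w2.png",im)
im,d2=r.get_image("scene");cv2.imwrite("pics/s2.png",cv2.resize(im[150:300,250:450],None,fx=4,fy=4))
o=r.get_obs();c=r.get_calibration("wrist");M=np.eye(4);M[:3,:3]=o['ee_rot'];M[:3,3]=o['eef_pos'];M=M@c['hand_eye']
v,u=np.mgrid[0:400,0:640];P=(np.linalg.inv(c['camera_matrix'])@np.stack([u*d,v*d,d]).reshape(3,-1)).T
W=P@M[:3,:3].T+M[:3,3];W=W[d.ravel()>0]
a=np.radians(-10.87);q=(W[:,:2]-[564.2,103.9])@np.array([[np.cos(a),-np.sin(a)],[np.sin(a),np.cos(a)]])
for n,x0,x1,y0,y1 in[("catch",-74,-54,-34,-14),("next",-74,-54,14,34),("hatch front",-13,-5,-100,100)]:
    s=(q[:,0]>x0)&(q[:,0]<x1)&(q[:,1]>y0)&(q[:,1]<y1);print(n,s.sum(),np.percentile(W[s,2],[10,50,90]) if s.any() else'')
```

```text
catch 363 [40.97325591 42.02174604 42.92514096]
next 395 [49.02285617 49.94298434 50.87214042]
hatch front 3175 [11.16346266 81.45138079 84.79274843]
```

View pics/w2.png

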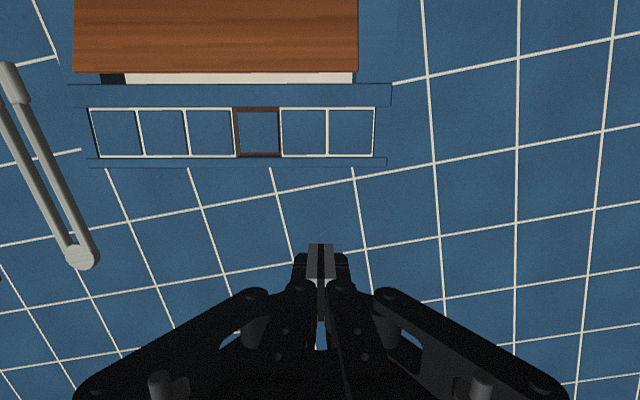

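View pics/s2.png

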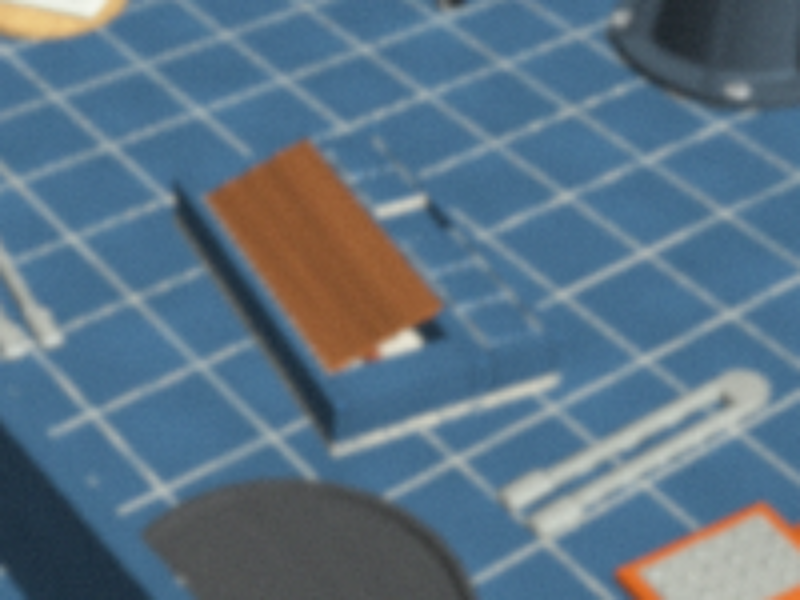

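Both views show the hatch popped up, with its front edge at about 84 mm. The catch tile, at (257,132) in the wrist view, measures 42 mm high, so it is fully in. The hand is clear, so I'll hand in the job.

```bash
python3 -c "
from workcell import r
print(r.job_done())"
```

```text
the job is handed in; nothing more can be done
None
```

The catch is pressed fully in, the hatch has popped up and the hand is clear; I found the catch tile (fourth from the left) by camera rather than feeling along the row, and touched nothing else.

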